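# Fasten the display case with its recessed brass bolt

## Task

Fasten the display case to the desk: take the brass wing bolt out of its wooden rest, lower it into the brass-lined well in the case, feel for the start of the thread at the bottom while pressing gently against the spring there, then screw it in clockwise until its flange is fully home on the collar, and let go. Never force the screw, finger-tight is enough, and leave the other things on the desk undisturbed.

Things in the scene. Friction and masses are not known exactly. Their poses are not given: they have to be found in the camera images.
- bolt: Loose brass wing bolt, 0.2 to 0.3 kg, upright in the rest's hole at the start. Origin: centre of the underside of its round flange (36 mm wide, 5 mm thick); z up out of the head. Below it a round shank, 22 mm in diameter for the first 52 mm, then tapering to 14 mm, ends 93 mm down with a 5 mm taper (lift it that far to clear rest or well). A half turn about z makes no difference.
- wing (a point): Point on the bolt's axis 22 mm above its origin: where to grip the flat wing that stands on the flange. The wing is 40 mm long along the bolt's x, 10 mm thick along its y, and reaches from 5 to 35 mm above the bolt's origin.
- lugs (a point): Point on the bolt's axis 78.5 mm below its origin, level with the middle of two thread lugs that stick out of the shank along the bolt's +x and -x (in line with the wing) to 12 mm from the axis; each is 5 mm wide and 4.5 mm high.
- stand: Fixed wooden bolt rest, 70 x 70 x 100 mm high on a 90 mm square foot 5 mm thick; a 27 mm square hole runs down its middle. Origin at the centre of its underside. The bolt's flange rests on its top.
- case: Fixed dark wooden display case, 180 (x) x 240 (y) x 100 mm high, origin at the centre of its underside, upright; its +y half has a flush glass top, its -y half carries the well 55 mm from the origin along the case's -y. It is heavy and does not move.
- well (a point): Centre of the well's mouth, on top of the 44 mm wide brass collar, which stands 4 mm above the wood, 104 mm above the desk; axes as the case's. The mouth is a cone 33 mm wide narrowing over 12 mm to the vertical round bore, 26 mm in diameter. The bolt is home when its flange lies on this collar (bolt origin at this point).
- thread (a point): On the well's axis, 68 mm below its mouth, level with a flat steel land: a ring with a 17 mm hole for the shank and two facing entry notches about 55 deg wide. Lugs on the land: bolt origin about 13.4 mm above the mouth; fully down in the notches: 5 mm (a hand on the wing may read 1 to 2 mm more). Presses of 10 to 15 N suffice; 35 N is forcing. Anticlockwise in a notch they meet its wall.
- pitch (a point): On the well's axis, 80 mm below its mouth. From the notches a right-hand two-start thread leads down 20 mm per full clockwise turn seen from above. Lugs dropped only 1 to 7 mm hang on a thread start and jam if turned clockwise. 80 to 110 deg brings the flange of a pressed bolt onto the collar; 35 deg more takes up the slack until tight, else the bolt may rise up to 2 mm when let go.
- plunger_top (a point): On the well's axis, 77 mm below its mouth: resting place of the top of a spring plunger that pushes the bolt up: 4 N when first touched (bolt origin 16 mm above the mouth), 0.25 N more per mm, 8 N when home. An unscrewed bolt rises again when let go; one caught in the thread stays there by friction.
- mark (a point): White index line 22 mm long on the wood beside the collar, 40 mm from the well's axis along the case's +x. One thread entry notch lies roughly below the direction from the well to this line, but may be up to 70 deg off either way.
- red_book: Loose dark red book lying flat, 130 x 190 x 32 mm; origin under its middle. Leave alone.
- green_book: Loose dark green book lying flat, 120 x 170 x 26 mm; origin under its middle. Leave alone.
- paperweight: Loose dark steel paperweight, 60 mm wide, 50 mm high; origin under its middle. Leave alone.
- ink_jar: Loose closed jar, 50 mm wide, 55 mm high; origin under its middle. Leave alone.
- magnifier: Loose magnifying glass lying flat, ring 72 mm wide, handle 100 mm long towards its -x; origin in the ring's centre. Leave alone.
- driver: Loose red screwdriver lying flat, not needed; origin under its middle. Leave alone.
- stamp: Loose wooden hand stamp, 32 mm wide, 60 mm high; origin under its middle. Leave alone.
Things that resemble listed ones, but are neither listed nor needed, are in the scene too. Of the things like the bolt, leave any that is black or blue; of the rest the larger one is meant.

How it is judged (in metres and radians):
On the way, in this order (a step that is already met when the one before it is completed fails the run):
1. the bolt stands in the well, its lugs still above the thread (horizontal distance between bolt and well below 0.006 m and z of bolt in the frame of well below 0.035 m and angle between bolt's own z axis and vertical below 0.1 rad), for 0.1 s.
2. the lugs have caught the thread and the bolt is being screwed down (horizontal distance between bolt and well below 0.005 m and z of bolt in the frame of well below 0.0035 m and angle between bolt's own z axis and vertical below 0.07 rad), for 0.1 s.
At the end, for the whole second after the job is handed in: The bolt is screwed home and released: its flange within 1.5 mm of the collar all by itself against the spring, on the well's axis within 4 mm, upright within 3 deg, at rest (z of bolt in the frame of well below 0.0015 m and horizontal distance between bolt and well below 0.004 m and angle between bolt's own z axis and vertical below 0.05 rad and linear speed of bolt below 0.01 m/s); the robot touches nothing.
It fails at once if the bolt is forced against the well or case with more than 35 N before its flange is home (cross-threading) (contact force between bolt and case above 35 N and z of bolt in the frame of well above 0.0015 m).
It fails at once if the bolt is overtightened: more than 500 N against the well or case (contact force between bolt and case above 500 N).
It fails at once if the screw is leaned over in the well by more than 7 deg (z of bolt in the frame of well below 0.03 m and horizontal distance between bolt and well below 0.02 m and angle between bolt's own z axis and vertical above 0.12 rad).
It fails at once if a bystander is moved more than 30 mm (distance of any of red_book, green_book, paperweight, ink_jar, magnifier, driver, stamp from where it was at the start of the episode above 0.03 m).
It also fails if it takes over 72 s, if anything falls off the work surface, if the arm or the gripper's body presses on something with over 40 N, if the wrist force passes 120 N, or if a joint passes its speed limit or range.

## Robot

A 6-joint arm with a two-finger parallel gripper is mounted at the origin on the work surface. World frame = base frame: x ahead of the robot, y to its left, z up, the work surface at z = 0. Lengths are in m, angles in degrees, forces in N, time in s.
With the tool pointing down it reaches from about 0.325 to 0.85 m from the base axis. Payload 15.5 kg.
Tool frame: the origin (TCP) lies at the very end of the fingers, on their centre line; the grasp point (between the pads) lies arm.grip_depth behind it (arm.grip_depth is the distance from the TCP to the grasp point, in m); z points along the fingers, y is the line along which they close (so a half turn about z gives the same grasp; the last joint's range is limited). The gripper opens to 91 mm and grips with 3 to 60 N. Pads are 32 mm wide; open, the fingers measure 118 mm over their backs; the gripper's body (76 mm by 178 mm) begins 60 mm behind the grasp point.
Start: joints at [-73.023, 28.281, 77.091, -0, 74.628, -5.472], TCP at [0.239, -0.578, 0.214] pointing down, gripper open.
Joint ranges: [-166.48, 166.48], [-47.26, 123.95], [12.59, 153.08], [-70.14, 250.14], [6.76, 159.57], [-176.63, 176.63]. Speed limits (degrees/s): [108.29, 108.29, 147.25, 172.46, 172.46, 172.46].

## Interface

Orientations are given as a 3x3 rotation matrix whose columns are the frame's x, y, z axes.
In Python, from rig import arm gives the robot as it stands. Calls block until the motion is done:
- arm.move_to(position, orientation): joint-space move of the TCP to a pose.
- arm.move_l(position, orientation=None, feed=0.15): straight line of the TCP; orientation=None keeps the orientation; feed is the mean speed in m/s.
- arm.move_joints(angles): joint-space move.
- arm.grip(opening): finger opening in m; the grip force is fixed at half the most; returns when the fingers have stopped.
- arm.sleep(seconds).
- arm.solve_ik(position, orientation): joint angles nearest the present ones, or None.
- arm.snapshot(name): name is "scene" or "top" or "wrist"; returns the picture (384x512x3 uint8, red, green, blue); there is no depth.
- arm.get_calibration(name): a dict with "intrinsics" (3x3 intrinsics, pixels), "cam_to_world" (4x4, takes a point from camera to world coordinates). Camera axes: x right, y down, z forward; pixel columns grow to the right and rows downward; lengths in m; the calibration is good to about 2 mm. A picture is of the moment at which its call begins: read the wrist's pose just before it. get_calibration takes no time and is no camera call; for the wrist camera it gives the pose at the moment of the call.
A pose or a line that the arm cannot do raises arm.Unreachable and nothing moves.
- arm.sign_off(): hands the job in; it is judged then, once.
Readings, each from a call of its own:
- arm.current_t(): time.
- arm.current_joint_positions(): joint angles.
- arm.current_dq(): joint speeds.
- arm.current_tau(): joint torques, N m.
- arm.current_ee_pos(): TCP position.
- arm.current_tool_rot(): TCP orientation.
- arm.current_force(): force on the tool from outside, world axes, zero at the start.
- arm.current_torque(): the same for the moment, N m.
- arm.current_width(): finger opening in m.
- arm.current_grasp_force(): force on a finger pad.
Only numpy, scipy, OpenCV 4.12 (cv2) and the standard library are available. Lean on these libraries where they do the work, as an engineer would, in place of code of your own. Each camera call takes 0.05 s, during which the arm holds its last target. There are 200 camera calls.

## Working session

There is one attempt and no reset: what is moved stays moved. The work goes in short steps, each a Python script; the robot and the scene stay as the last script left them, time stands still between calls to the robot, and variables do not carry over. Pictures are saved under pics/ and viewed, at most 10 in all, crops included, and the job is handed in when it is done.

```bash
mkdir -p pics; ls; python3 - <<'E'
from rig import arm
import cv2,numpy as np
for n in("scene","top"):
    im=arm.snapshot(n);cv2.imwrite(f"pics/{n}0.png",im[:,:,::-1])
    c=arm.get_calibration(n);print(n,np.round(c["intrinsics"],1).tolist(),np.round(c["cam_to_world"],3).tolist())
print(arm.grip_depth,arm.current_t(),arm.current_tool_rot().round(3) if hasattr(arm.current_tool_rot(),'round') else arm.current_tool_rot())
a=cv2.imread("pics/top0.png");cv2.imwrite("pics/top0b.png",cv2.resize(a,(800,600),interpolation=cv2.INTER_CUBIC))
a=cv2.imread("pics/scene0.png");cv2.imwrite("pics/scene0b.png",cv2.resize(a,(800,600),interpolation=cv2.INTER_CUBIC))
E
```

```text
pics
scene [[476.4, 0.0, 255.3], [0.0, 476.4, 183.0], [0.0, 0.0, 1.0]] [[-0.877, 0.382, -0.29, 0.869], [0.48, 0.709, -0.517, 0.603], [0.008, -0.593, -0.805, 1.077], [0.0, 0.0, 0.0, 1.0]]
top [[361.1, 0.0, 256.2], [0.0, 361.1, 196.1], [0.0, 0.0, 1.0]] [[-0.053, -0.976, 0.212, 0.286], [-0.999, 0.053, -0.006, -0.004], [-0.005, -0.212, -0.977, 1.126], [0.0, 0.0, 0.0, 1.0]]
0.0188 0.1 [[ 0.924  0.382 -0.   ]
 [ 0.382 -0.924  0.001]
 [ 0.    -0.001 -1.   ]]
```

View pics/top0b.png

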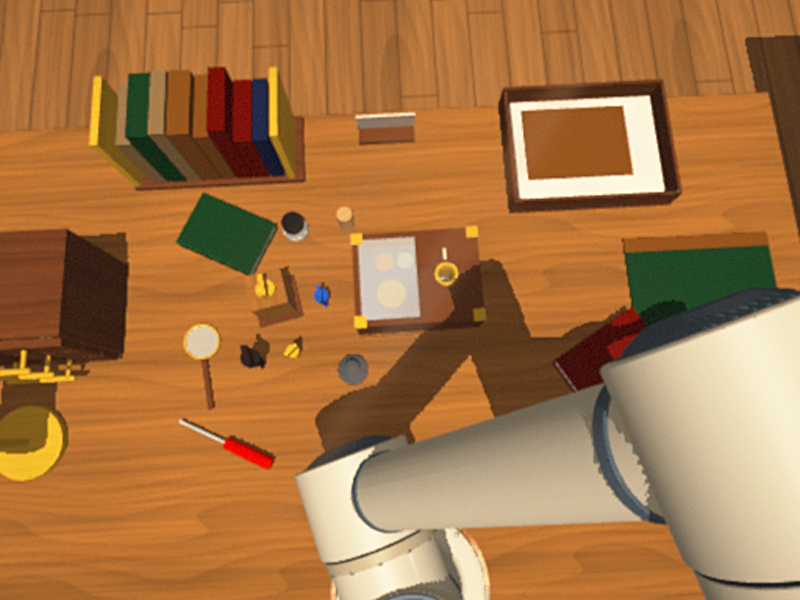

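View pics/scene0b.png

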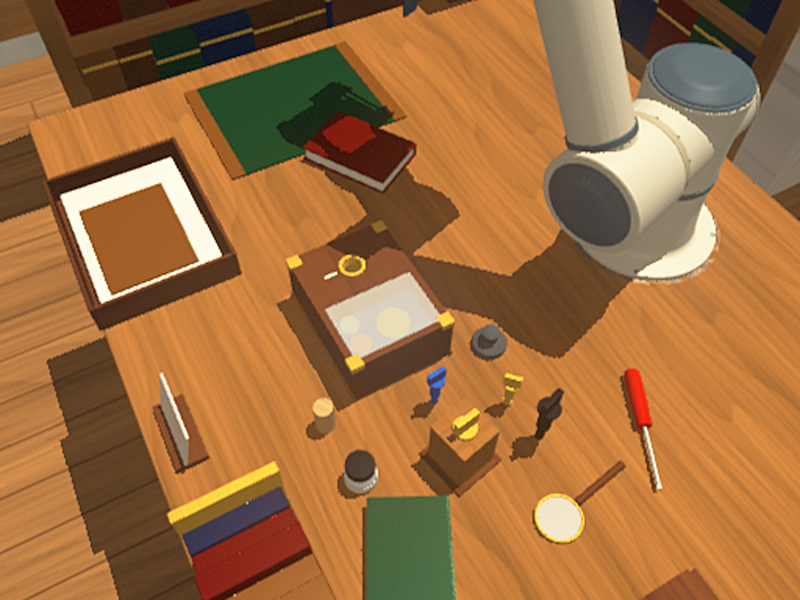

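Top view (800x600 scale): candidates for the bolt are the large brass one in the rest (264,287), a small yellow one (292,348), a blue one (321,294) and a black one (252,355). The description selects the large brass one in the rest, which the scene view shows at (467,424). The well's collar is at (446,272), with the mark above it at (445,253).

```bash
cat > h.py <<'E'
from rig import arm
import cv2,numpy as np
def ray(c,uv):
    K=np.array(c["intrinsics"]);T=np.array(c["cam_to_world"])
    d=T[:3,:3]@np.linalg.solve(K,[uv[0],uv[1],1.]);return T[:3,3],d/np.linalg.norm(d)
def plane(c,uv,z):
    o,d=ray(c,uv);return o+d*(z-o[2])/d[2]
def tri(obs):
    A=np.zeros((3,3));b=np.zeros(3);R=[ray(c,uv) for c,uv in obs]
    for o,d in R:
        P=np.eye(3)-np.outer(d,d);A+=P;b+=P@o
    p=np.linalg.solve(A,b);return p,max(np.linalg.norm((np.eye(3)-np.outer(d,d))@(p-o)) for o,d in R)
def yellow(im):
    h=cv2.cvtColor(im,cv2.COLOR_RGB2HSV);return cv2.inRange(h,(23,150,110),(34,255,255))
def down(yaw): # tool x at yaw (deg), z down
    a=np.radians(yaw);c,s=np.cos(a),np.sin(a);return np.array([[c,s,0],[s,-c,0],[0,0,-1.]])
E
python3 - <<'E'
from h import *
for n in("top","scene"):
    im=cv2.imread(f"pics/{n}0.png")[:,:,::-1].copy();m=yellow(im);k,l,s,ce=cv2.connectedComponentsWithStats(m)
    c=arm.get_calibration(n)
    for i in range(1,k):
        if s[i,4]>15: print(n,ce[i].round(1),s[i].tolist(),plane(c,ce[i],.11).round(3))
ct,cs=arm.get_calibration("top"),arm.get_calibration("scene")
f=.64
print("bolt",tri([(ct,(264*f,286*f)),(cs,(467*f,424*f))]),"well",tri([(ct,(446*f,273*f)),(cs,(351*f,267*f))]))
d=arm.get_calibration("wrist");print(np.round(d["intrinsics"],1).tolist());T=np.array(d["cam_to_world"])
R=np.array(arm.current_tool_rot());print(R.T@(T[:3,3]-arm.current_ee_pos()),(R.T@T[:3,:3]).round(3))
print(R.round(3).tolist(), [arm.solve_ik([.53,.2,.3],down(y)) is not None for y in(-90,0,90,180)])
E
```

```text
top [174.   65.9] [173, 45, 4, 41, 121] [0.937 0.223 0.11 ]
top [60.9 62. ] [60, 59, 3, 8, 17] [0.971 0.579 0.11 ]
top [59.7 80. ] [58, 68, 5, 24, 67] [0.908 0.578 0.11 ]
top [166.1 184.6] [164, 181, 5, 7, 18] [0.555 0.248 0.11 ]
top [230.3 205.5] [227, 203, 7, 6, 36] [0.484 0.064 0.11 ]
top [ 33.6 279.8] [25, 267, 14, 25, 129] [0.305 0.612 0.11 ]
scene [187.8 167.2] [184, 164, 9, 7, 37] [ 0.649 -0.145  0.11 ]
scene [224.2 171.3] [217, 165, 16, 12, 33] [ 0.572 -0.089  0.11 ]
scene [284.5 203.8] [280, 200, 10, 8, 49] [0.487 0.071 0.11 ]
scene [226.6 231.1] [222, 227, 10, 9, 54] [0.646 0.073 0.11 ]
scene [329.2 241.1] [324, 239, 11, 5, 17] [0.449 0.21  0.11 ]
scene [297.9 267.3] [291, 262, 16, 12, 62] [0.549 0.232 0.11 ]
scene [300.8 276.2] [295, 272, 11, 8, 45] [0.554 0.254 0.11 ]
scene [142.5 314.4] [108, 296, 70, 38, 417] [0.891 0.169 0.11 ]
scene [370.6 338.7] [367, 332, 7, 13, 16] [0.502 0.439 0.11 ]
bolt (array([0.55571746, 0.24105882, 0.11499863]), np.float64(0.003396277989240395)) well (array([ 0.56801023, -0.09951056,  0.09787581]), np.float64(0.0018384221570882768))
[[328.4, 0.0, 252.6], [0.0, 328.4, 192.0], [0.0, 0.0, 1.0]]
[ 0.06684485  0.00123488 -0.17066805] [[-0.    -0.971 -0.24 ]
 [ 1.    -0.001  0.001]
 [-0.001 -0.24   0.971]]
[[0.924, 0.382, -0.0], [0.382, -0.924, 0.001], [0.0, -0.001, -1.0]] [True, True, True, True]
```

```bash
python3 - <<'E'
from h import *
import pickle
b=np.array([.556,.241]);obs=[]
R=down(0)
j=arm.solve_ik([b[0],b[1],.30],R);print(np.round(j,1))
for i,dx in enumerate((0.03,-0.05)):
    (arm.move_to if i==0 else arm.move_l)([b[0]+dx,b[1],.30],R)
    arm.sleep(.3)
    c=arm.get_calibration("wrist");im=arm.snapshot("wrist");cv2.imwrite(f"pics/wb{i}.png",im[:,:,::-1]);pickle.dump(c,open(f"pics/wb{i}.pkl","wb"))
    print(np.round(arm.current_ee_pos(),4),arm.current_t())
    m=yellow(im);k,l,s,ce=cv2.connectedComponentsWithStats(m)
    for q in range(1,k):
        if s[q,4]>60: print(ce[q].round(1),s[q].tolist(),plane(c,ce[q],.12).round(4))
a=cv2.imread("pics/wb0.png");print(a.shape)
b_=cv2.imread("pics/wb1.png");cv2.imwrite("pics/wbb.png",np.hstack([cv2.resize(a,(400,300)),cv2.resize(b_,(400,300))]))
E
```

```text
[ 17.8  22.8  72.6  -0.   84.5 107.8]
[0.5861 0.2409 0.3   ] 3.575
[0.5064 0.241  0.2998] 4.6083
(384, 512, 3)
```

View pics/wbb.png

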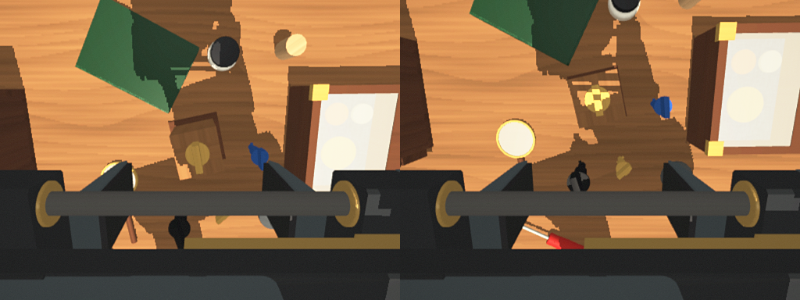

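Left half shows the bolt at (197,154), shadowed; right half shows it at (197,100), half lit; the small brass bolt is at (223,168). I'll make a close crop of both views.

```bash
python3 - <<'E'
import cv2,numpy as np
o=[]
for f,(u,v) in(("wb0",(252,197)),("wb1",(252,128))):
    a=cv2.imread(f"pics/{f}.png");c=a[v-33:v+33,u-33:u+33]
    c=np.clip(c.astype(float)*(1.8 if f=="wb0" else 1.),0,255).astype(np.uint8)
    o.append(cv2.resize(c,(396,396),interpolation=cv2.INTER_NEAREST))
    h=cv2.cvtColor(a,cv2.COLOR_BGR2HSV);
    for p in((0,0),(-7,-10),(20,0),(0,20),(0,4),(-15,15)): print(f,p,h[v+p[1],u+p[0]])
cv2.imwrite("pics/crop1.png",np.hstack(o))
E
```

```text
wb0 (0, 0) [ 19 156 167]
wb0 (-7, -10) [ 19 154 156]
wb0 (20, 0) [ 13 149 118]
wb0 (0, 20) [ 19 160 164]
wb0 (0, 4) [ 19 153 165]
wb0 (-15, 15) [ 15 148 244]
wb1 (0, 0) [ 25 146 255]
wb1 (-7, -10) [ 25 145 255]
wb1 (20, 0) [ 13 146 117]
wb1 (0, 20) [ 18 157 148]
wb1 (0, 4) [ 28 119 255]
wb1 (-15, 15) [ 13 144 113]
```

View pics/crop1.png

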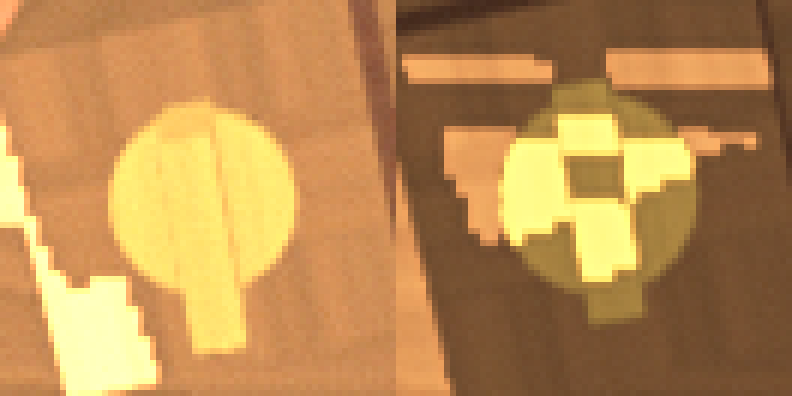

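The crop shows the large brass bolt on a flange, with the wing nearly along the image vertical. Wing-top ends, in crop pixels: (217,352) in view 0, (580,80) and (616,323) in view 1. This is the bolt I want.

```bash
python3 - <<'E'
from h import *
import pickle
C=[pickle.load(open(f"pics/wb{i}.pkl","rb")) for i in(0,1)]
fl=[]
for i,(u,v) in enumerate(((252,197),(252,128))):
    a=cv2.imread(f"pics/wb{i}.png");h=cv2.cvtColor(a,cv2.COLOR_BGR2HSV)
    m=cv2.inRange(h,(17,90,60),(36,255,255));w=np.zeros_like(m);w[v-22:v+30,u-18:u+20]=m[v-22:v+30,u-18:u+20]
    w=cv2.morphologyEx(w,cv2.MORPH_CLOSE,np.ones((5,5)));ww=np.zeros_like(w)
    o=cv2.morphologyEx(w,cv2.MORPH_OPEN,cv2.getStructuringElement(cv2.MORPH_ELLIPSE,(21,21)))
    p=cv2.findContours(o,0,1)[0];p=max(p,key=len);e=cv2.fitEllipse(p);fl.append(e[0]);print(i,e,cv2.boundingRect(p),cv2.boundingRect(w))
print("flange",tri([(C[i],fl[i]) for i in(0,1)]))
cr0=lambda x,y:(218.5+x/6,163.5+y/6)
cr1=lambda x,y:(218.5+(x-396)/6,94.5+y/6)
print("wing bottom end",tri([(C[0],cr0(217,352)),(C[1],cr1(616,323))]))
for z in(.135,.14):
  A,B=plane(C[1],cr1(580,80),z),plane(C[1],cr1(616,323),z);d=A-B
  print(z,A.round(4),B.round(4),((A+B)/2).round(4),np.linalg.norm(d),np.degrees(np.arctan2(d[1],d[0])))
E
```

```text
0 ((252.23814392089844, 196.92236328125), (30.29414176940918, 30.988401412963867), 176.6044921875) (237, 181, 31, 33) (237, 180, 31, 47)
1 ((252.23284912109375, 126.94729614257812), (32.286380767822266, 33.2696647644043), 3.404851198196411) (236, 110, 33, 35) (236, 108, 33, 41)
flange (array([0.55675208, 0.23985046, 0.10240962]), np.float64(1.8223285979936067e-05))
wing bottom end (array([0.53672241, 0.23704735, 0.13362496]), np.float64(0.00016754047134877212))
0.135 [0.5768 0.2429 0.135 ] [0.5369 0.2369 0.135 ] [0.5569 0.2399 0.135 ] 0.04040789717363808 8.511120983502334
0.14 [0.5768 0.2428 0.14  ] [0.5374 0.2369 0.14  ] [0.5571 0.2399 0.14  ] 0.03980551787485072 8.51112098350235
```

```bash
python3 - <<'E'
from h import *
import pickle
b=np.array([.568,-.0995]);R=down(0);o=[]
for i,dx in enumerate((-0.05,0.02)):
    (arm.move_to if i==0 else arm.move_l)([b[0]+dx,b[1],.30],R)
    arm.sleep(.3)
    c=arm.get_calibration("wrist");im=arm.snapshot("wrist");cv2.imwrite(f"pics/ww{i}.png",im[:,:,::-1]);pickle.dump(c,open(f"pics/ww{i}.pkl","wb"))
    print(arm.current_t())
    T=np.linalg.inv(c["cam_to_world"]);q=T@[b[0]+.01,b[1],.104,1];q=np.array(c["intrinsics"])@q[:3];u,v=(q[:2]/q[2]).astype(int);v=max(v,50);print(u,v)
    o.append(cv2.resize(im[v-50:v+50,u-50:u+50,::-1],(400,400),interpolation=cv2.INTER_NEAREST))
cv2.imwrite("pics/crop2.png",np.hstack(o))
E
```

```text
6.2417
251 118
7.2083
251 180
```

View pics/crop2.png

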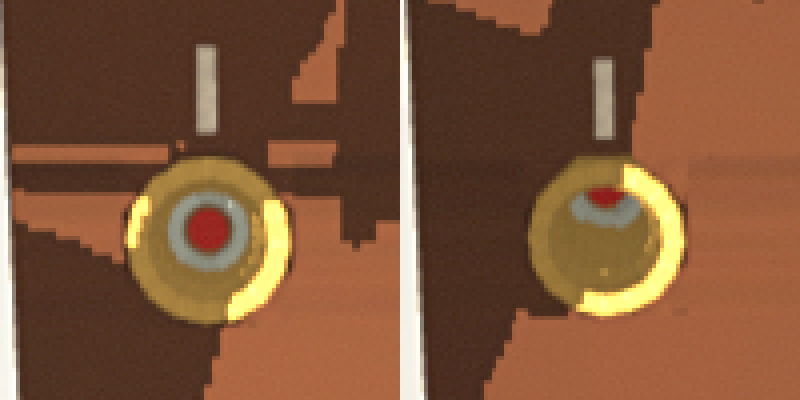

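The collar is at crop (209,240) and (606,236), with the red plunger inside. The white mark is directly above it at (206,89) and (603,98), so the mark direction is about world +x.

```bash
python3 - <<'E'
from h import *
import pickle
C=[pickle.load(open(f"pics/ww{i}.pkl","rb")) for i in(0,1)];E=[]
off=[(201,68),(201,130)]
for i,(u0,v0) in enumerate(off):
    a=cv2.imread(f"pics/ww{i}.png")[v0:v0+100,u0:u0+100];h=cv2.cvtColor(a,cv2.COLOR_BGR2HSV)
    m=cv2.inRange(h,(16,90,60),(36,255,255));m=cv2.morphologyEx(m,cv2.MORPH_OPEN,np.ones((3,3)))
    p=max(cv2.findContours(m,cv2.RETR_EXTERNAL,cv2.CHAIN_APPROX_NONE)[0],key=cv2.contourArea);p=cv2.convexHull(p)
    e=cv2.fitEllipse(p);E.append((e[0][0]+u0,e[0][1]+v0));print(e,cv2.boundingRect(p),plane(C[i],E[i],.104).round(4))
print("well",tri([(C[i],E[i]) for i in(0,1)]))
M=[(201+206/4-.5,68+89/4-.5),(201+203/4-.5,130+98/4-.5)]
mk=tri([(C[i],M[i]) for i in(0,1)]);print("mark",mk)
w=plane(C[0],E[0],.104)
for i in(0,1):
  d=plane(C[i],M[i],.1)-plane(C[i],E[i],.104);print(d,np.degrees(np.arctan2(d[1],d[0])))
E
```

```text
((51.6927490234375, 59.66847610473633), (41.290958404541016, 42.00470733642578), 167.45431518554688) (31, 39, 42, 42) [ 0.5678 -0.1004  0.104 ]
((51.0687370300293, 58.41858673095703), (39.452476501464844, 40.19891357421875), 155.34107971191406) (32, 39, 39, 40) [ 0.5687 -0.1003  0.104 ]
well (array([ 0.56750765, -0.10036189,  0.09881511]), np.float64(2.140573314266713e-05))
mark (array([ 0.60777708, -0.09953416,  0.1000645 ]), np.float64(7.683043432630224e-05))
[ 0.04002211  0.00076739 -0.004     ] 1.0984652557771517
[ 0.03904483  0.00088873 -0.004     ] 1.3039356557429143
```

```bash
python3 - <<'E'
from h import *
R=down(188.5);p=np.array([.5569,.2399,0])
arm.move_to(p+[0,0,.20],R);print(np.round(arm.current_joint_positions(),1))
arm.move_l(p+[0,0,.1095],feed=.1);arm.sleep(.2);print(np.round(arm.current_ee_pos(),4),np.round(arm.current_force(),2))
arm.grip(0.0);print("w",arm.current_width(),arm.current_grasp_force(),np.round(arm.current_force(),2),arm.current_t())
arm.move_l(p+[0,0,.235],feed=.12);arm.sleep(.3)
print("w",arm.current_width(),arm.current_grasp_force(),np.round(arm.current_force(),2),np.round(arm.current_torque(),2),np.round(arm.current_ee_pos(),4),arm.current_t())
for n in("scene",):
    im=arm.snapshot(n);cv2.imwrite("pics/lift.png",im[:,:,::-1])
E
```

```text
[ 17.6  27.5  80.9  -0.   71.6 -80.8]
[0.5572 0.24   0.11  ] [ 0.14  0.13 -0.  ]
w 0.009777320103777777 29.9999338388443 [-0.01  0.89  0.1 ] 12.075
w 0.009894455891040568 29.999503791332245 [-0.51 -0.07 -3.02] [ 0.16 -0.12  0.01] [0.5568 0.2399 0.2347] 13.575
```

```bash
python3 - <<'E'
from h import *
w=np.array([.568,-.1003,0]);R=down(107)
arm.move_to(w+[0,0,.24],R);arm.sleep(.3)
f0=np.array(arm.current_force());print(np.round(f0,2),np.round(arm.current_ee_pos(),4),arm.current_t())
np.save("f0.npy",f0)
z=.24;xy=w.copy()
while z>.137:
    z=max(z-(.02 if z>.215 else .008),.136)
    arm.move_l(xy+[0,0,z],R,feed=.06)
    f=np.array(arm.current_force())-f0;t=np.array(arm.current_torque())
    print(round(z,3),np.round(f,1),np.round(t,2),np.round(np.array(arm.current_ee_pos()),4),round(arm.current_t(),1))
    if np.linalg.norm(f)>8: print("stop");break
E
```

```text
[-0.17  0.4  -2.18] [ 0.5681 -0.0997  0.24  ] 15.2083
0.22 [ 0.6  0.5 -0.5] [-0.05 -0.13 -0.07] [ 0.5678 -0.1003  0.2196] 15.7
0.2 [ 0.1 -1.3 -0.7] [-0.02 -0.18  0.07] [ 0.5678 -0.1002  0.1997] 16.2
0.192 [ 0.2 -1.  -0.5] [ 0.01 -0.12  0.05] [ 0.5678 -0.1002  0.1916] 16.5
0.184 [ 0.7 -0.9  0. ] [-0.03 -0.16 -0.05] [ 0.5677 -0.1002  0.1835] 16.7
0.176 [ 0.6  0.4 -1.8] [ 0.28  0.04 -0.01] [ 0.5677 -0.1002  0.1755] 17.0
0.168 [-0.1  1.9 -1.2] [0.47 0.12 0.02] [ 0.5678 -0.1003  0.1675] 17.3
0.16 [-0.9  1.  -0.6] [ 0.41  0.07 -0.04] [ 0.5678 -0.1003  0.1596] 17.6
0.152 [-0.1  1.  -1.6] [ 0.28  0.01 -0.01] [ 0.5679 -0.1004  0.1516] 17.9
0.144 [-2.   0.3 -0.3] [0.3  0.02 0.02] [ 0.5679 -0.1003  0.1436] 18.2
0.136 [ 0.2  0.3 -0.2] [0.39 0.09 0.01] [ 0.5679 -0.1003  0.1356] 18.4
```

```bash
cat > s.py <<'E'
from h import *
f0=np.load("f0.npy");w=np.array([.568,-.1003,0])
def F():
    a=[]
    for _ in range(3): arm.sleep(.02);a.append(arm.current_force())
    return np.mean(a,0)-f0
def go(z,yaw,feed=.03): arm.move_l(w+[0,0,z],down(yaw),feed=feed)
def st(tag,z,yaw,f): print(tag,"z%.4f ee%.4f yaw%.1f"%(z,arm.current_ee_pos()[2],yaw),np.round(f,1),"Tz%.2f t%.1f"%(arm.current_torque()[2],arm.current_t()))
E
python3 - <<'E'
from s import *
z=.136;yaw=107
while z>.118:
    z-=.001;go(z,yaw);f=F();st("d",z,yaw,f)
    if f[2]>9 or np.hypot(f[0],f[1])>12: break
np.save("zy.npy",[z,yaw])
E
```

```text
d z0.1350 ee0.1351 yaw107.0 [-0.5  1.3 -1.4] Tz-0.06 t18.7
d z0.1340 ee0.1340 yaw107.0 [ 0.   1.7 -0.6] Tz0.03 t19.0
d z0.1330 ee0.1330 yaw107.0 [-0.1  0.8 -1.3] Tz0.00 t19.3
d z0.1320 ee0.1319 yaw107.0 [-0.2  0.8 -1.2] Tz0.01 t19.6
d z0.1310 ee0.1310 yaw107.0 [-0.1  0.5 -0.7] Tz0.04 t19.9
d z0.1300 ee0.1299 yaw107.0 [ 0.1  0.7 -1. ] Tz-0.03 t20.2
d z0.1290 ee0.1291 yaw107.0 [-0.6  0.7  2.9] Tz0.02 t20.5
d z0.1280 ee0.1280 yaw107.0 [-0.7  1.   4. ] Tz-0.07 t20.8
d z0.1270 ee0.1270 yaw107.0 [-0.2  0.8  3.6] Tz0.01 t21.1
d z0.1260 ee0.1263 yaw107.0 [-1.4  1.7  9.2] Tz0.03 t21.4
```

```bash
python3 - <<'E'
from s import *
z,yaw=np.load("zy.npy");land=.1265
f=F()
while yaw<251:
    yaw+=6;z+=np.clip((f[2]-10)*.00007,-.0012,.001)
    go(z,yaw);f=F();e=arm.current_ee_pos()[2];st("s",z,yaw,f)
    if f[2]>20 or abs(arm.current_torque()[2])>1.2: print("high");break
    if e<land-.0015 or f[2]<6.5: 
        print("drop?")
        z0=z
        while f[2]<10 and z>.1175:
            z-=.0008;go(z,yaw);f=F();st(" p",z,yaw,f)
        if arm.current_ee_pos()[2]<land-.0015: break
    if arm.current_t()>45:break
np.save("zy.npy",[z,yaw])
E
```

```text
s z0.1259 ee0.1263 yaw113.0 [-1.8  1.7 10.5] Tz0.07 t21.8
s z0.1260 ee0.1263 yaw119.0 [-2.4  1.6 10.2] Tz0.09 t22.1
s z0.1260 ee0.1263 yaw125.0 [-1.7  0.2 10.6] Tz0.03 t22.4
s z0.1260 ee0.1263 yaw131.0 [-1.6  1.1 10.1] Tz0.02 t22.7
s z0.1260 ee0.1263 yaw137.0 [-2.9  0.5  9.6] Tz0.02 t23.0
s z0.1260 ee0.1263 yaw143.0 [-2.3  0.8  9.7] Tz0.08 t23.3
s z0.1260 ee0.1263 yaw149.0 [-2.7  0.   9.6] Tz-0.07 t23.6
s z0.1260 ee0.1262 yaw155.0 [-2.5  0.3  9.1] Tz0.02 t24.0
s z0.1259 ee0.1259 yaw161.0 [-1.  -0.   5.5] Tz0.03 t24.3
drop?
 p z0.1251 ee0.1251 yaw161.0 [-0.5  0.2  5.3] Tz-0.01 t24.6
 p z0.1243 ee0.1243 yaw161.0 [0.  0.8 5.6] Tz0.03 t24.9
 p z0.1235 ee0.1236 yaw161.0 [0.7 1.9 6.6] Tz0.09 t25.2
 p z0.1227 ee0.1228 yaw161.0 [1.1 2.9 6.8] Tz0.06 t25.5
 p z0.1219 ee0.1219 yaw161.0 [2.  3.3 6.1] Tz0.07 t25.8
 p z0.1211 ee0.1212 yaw161.0 [2.5 3.6 7.7] Tz0.09 t26.1
 p z0.1203 ee0.1201 yaw161.0 [2.9 2.  1. ] Tz-0.01 t26.4
 p z0.1195 ee0.1195 yaw161.0 [2.1 1.5 4.5] Tz0.06 t26.7
 p z0.1187 ee0.1187 yaw161.0 [1.4 1.9 5.4] Tz0.00 t27.0
 p z0.1179 ee0.1179 yaw161.0 [1.3 1.3 5.9] Tz0.01 t27.3
 p z0.1171 ee0.1175 yaw161.0 [ 0.3  1.7 12.9] Tz0.01 t27.6
```

```bash
python3 - <<'E'
from s import *
z,yaw=np.load("zy.npy");y0=yaw
f=F()
while yaw>y0-125:
    z+=np.clip((f[2]-10)*.00007,-.0008,.001)-.0002
    yaw-=6
    go(z,yaw);f=F();e=arm.current_ee_pos()[2];st("%d"%(y0-yaw),z,yaw,f);T=arm.current_torque()[2]
    if f[2]>20 or abs(T)>1.0: print("high");break
    if e<.1133 and y0-yaw>100: print("home?");break
np.save("zy.npy",[z,yaw])
E
```

```text
6 z0.1171 ee0.1173 yaw155.0 [0.6 1.4 8.9] Tz-0.01 t27.9
12 z0.1168 ee0.1170 yaw149.0 [-0.2  0.6  9.2] Tz-0.01 t28.2
18 z0.1166 ee0.1167 yaw143.0 [ 0.2 -0.1  8.3] Tz0.01 t28.5
24 z0.1163 ee0.1163 yaw137.0 [0.4 1.  8.6] Tz-0.03 t28.9
30 z0.1160 ee0.1159 yaw131.0 [0.1 1.2 7.3] Tz0.02 t29.2
36 z0.1156 ee0.1156 yaw125.0 [0.2 0.7 7.3] Tz0.01 t29.5
42 z0.1152 ee0.1152 yaw119.0 [0.3 0.1 7.3] Tz0.00 t29.8
48 z0.1148 ee0.1148 yaw113.0 [-0.4  0.8  7.7] Tz-0.03 t30.1
54 z0.1144 ee0.1145 yaw107.0 [-0.4  1.   8.3] Tz-0.03 t30.4
60 z0.1141 ee0.1142 yaw101.0 [-0.3  0.7  8.6] Tz-0.02 t30.7
66 z0.1138 ee0.1139 yaw95.0 [-0.1  0.5  8.1] Tz-0.02 t31.0
72 z0.1135 ee0.1136 yaw89.0 [-0.4  1.4  9.2] Tz-0.02 t31.3
78 z0.1132 ee0.1135 yaw83.0 [-0.1  0.9 10.9] Tz-0.03 t31.6
84 z0.1131 ee0.1135 yaw77.0 [-0.8  1.3 12.4] Tz-0.03 t31.9
90 z0.1131 ee0.1135 yaw71.0 [-0.3  0.9 13.1] Tz-0.03 t32.2
96 z0.1131 ee0.1135 yaw65.0 [-0.4  0.5 12.7] Tz-0.04 t32.5
102 z0.1131 ee0.1134 yaw59.0 [-0.5  1.  13. ] Tz-0.10 t32.9
108 z0.1131 ee0.1134 yaw53.0 [-0.9  2.  12.8] Tz-0.15 t33.2
114 z0.1131 ee0.1134 yaw47.0 [-1.9  3.2 15.2] Tz-0.03 t33.5
120 z0.1132 ee0.1134 yaw41.0 [-2.3  4.7 12.7] Tz-0.14 t33.8
126 z0.1132 ee0.1133 yaw35.0 [-2.2  5.  13. ] Tz-0.24 t34.1
```

```bash
python3 - <<'E'
from s import *
z,yaw=np.load("zy.npy");y0=yaw
while yaw>y0-45:
    yaw-=4
    go(z,yaw);f=F();st("%d"%(y0-yaw),z,yaw,f);T=arm.current_torque()[2]
    if abs(T)>.7 or f[2]>40 or np.hypot(f[0],f[1])>15: print("tight");break
np.save("zy.npy",[z,yaw])
E
```

```text
4 z0.1132 ee0.1133 yaw31.0 [-1.7  4.8 11.2] Tz0.33 t34.4
8 z0.1132 ee0.1132 yaw27.0 [-1.5  5.5 11. ] Tz0.61 t34.7
12 z0.1132 ee0.1132 yaw23.0 [-1.9  4.9 11.1] Tz0.92 t35.0
tight
```

```bash
python3 - <<'E'
from s import *
arm.grip(.06);z,yaw=np.load("zy.npy")
print(arm.current_width(),F())
p=np.array(arm.current_ee_pos());R=down(yaw)
arm.move_l([w[0],w[1],.20],R,feed=.08)
print(F(),arm.current_t())
R=down(0)
import pickle
o=[];C=[]
for i,dx in enumerate((-0.05,0.02)):
    (arm.move_to if i==0 else arm.move_l)([w[0]+dx,w[1],.30],R);arm.sleep(.3)
    c=arm.get_calibration("wrist");im=arm.snapshot("wrist");cv2.imwrite(f"pics/we{i}.png",im[:,:,::-1]);pickle.dump(c,open(f"pics/we{i}.pkl","wb"))
    u0,v0=((201,68),(201,130))[i]
    o.append(cv2.resize(im[v0:v0+100,u0:u0+100,::-1],(400,400),interpolation=cv2.INTER_NEAREST))
cv2.imwrite("pics/crop3.png",np.hstack(o));print(arm.current_t())
E
```

```text
0.05971071413006054 [-0.17773365 -0.89012534  2.56394763]
[ 0.06396863 -0.24777269  1.95138162] 37.2
39.0417
```

View pics/crop3.png

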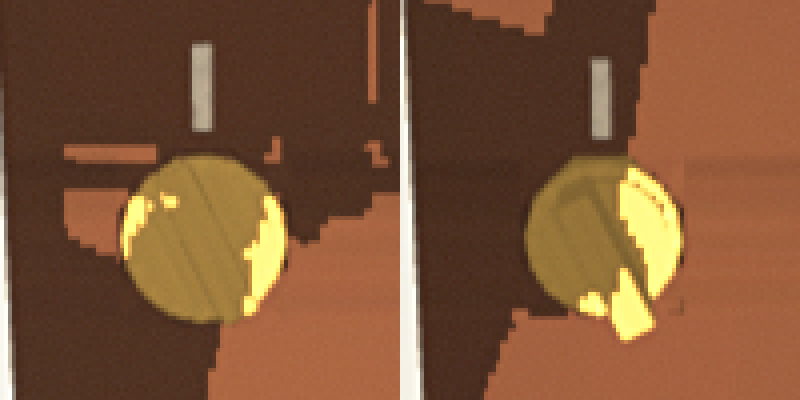

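The flange now sits concentric on the collar at crop (205,240), with the wing at about 25°, matching the last yaw. Torque rose to 0.9 N m at the stop, so the bolt is tight. The gripper is open and clear of it, so I'm handing in.

```bash
python3 -c "
from rig import arm
print(arm.sign_off(),arm.current_t())"
```

```text
the job is handed in; nothing more can be done
the job is handed in; nothing more can be done
```

The brass wing bolt is screwed down until tight (about 0.9 N m) with its flange on the collar and released, and the job is handed in at about 39 s; I judged it home from the tool height, the torque and a final picture, and the hand-in gave no verdict.

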